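# Press the raised droppers home

## Robot

A 6-joint arm with a two-finger parallel gripper is mounted at the origin on a cart in front of the work surface, level with it; the furniture and walls round the work are solid. World frame = base frame: x ahead of the robot, y to its left, z up, the work surface at z = 0. Lengths are in m, angles in rad, forces in N, time in s.
With the tool pointing down it reaches from about 0.3 to 0.875 m from the base axis. Payload 6.4 kg.
Tool frame: the origin (TCP) lies at the very end of the fingers, on their centre line; the grasp point (between the pads) lies 19 mm behind it (robot.grip_depth is the distance from the TCP to the grasp point, in m); y points along the fingers, x is the direction in which the jaws open and shut, and the axes are right-handed (so a half turn about y gives the same grasp; the last joint's range is limited). The gripper opens to 85 mm and grips with 20 to 120 N. Pads are 22 mm wide; open, the fingers measure 114 mm over their backs; the gripper's body (76 mm by 85 mm) begins 54 mm behind the grasp point. The pads swing forward as they close: fully open they stand 13 mm farther back than shut.
Start: joints at [0.964, 0.181, 1.607, -0, 1.354, -0.206], TCP at [0.224, 0.529, 0.231] pointing down, gripper open.
Joint ranges: [-2.99, 2.99], [-0.89, 2.07], [0.3, 2.58], [-1.14, 4.28], [0, 2.63], [-3.12, 3.12]. Speed limits (rad/s): [2.57, 2.57, 3.01, 3.14, 3.14, 3.14].

## Interface

Orientations are given as a unit quaternion [w, x, y, z].
In Python, from rig import robot, kin, monitor, eyes, ticket gives the robot as it stands. Calls block until the motion is done:
- robot.move_ptp(position, orientation): joint-space move of the TCP to a pose.
- robot.line_to(position, attitude=None, rate=0.15, until_force=None): straight line of the TCP; attitude=None keeps the orientation; rate is the mean speed in m/s. With until_force (N) it stops when the force on the tool has changed by that much, and returns True; else False.
- robot.move_joints(angles): joint-space move.
- robot.gripper_to(opening): finger opening in m; the grip force is fixed at half the most; returns when the fingers have stopped.
- robot.wait(seconds).
- kin.inverse_kinematics(position, orientation): joint angles nearest the present ones, or None.
- monitor.state(): the state.
- eyes.read_camera(name): name is "scene" or "side" or "wrist"; returns a dict with "color" (480x640x3 uint8, red, green, blue), "range_z" (480x640 float32, m along the optical axis (not along the pixel's ray), 0 where there is no reading), "fovy" (degrees; the focal length in pixels is half the picture's height over the tangent of half this angle, whatever the lens; pixels are square), "cx", "cy" (the principal point, pixels), "D" ([k1, k2, p1, p2, k3] as OpenCV has them; the pictures are not rectified), "eye" and "rotation" of the camera in the world. Camera axes: x right, y up, looking along -z (the intrinsics and any distortion apply to the point x, -y, -z); pixel columns grow to the right and rows downward; lengths in m; the calibration is good to about 2 mm. A picture is of the moment at which its call begins.
A pose or a line that the arm cannot do raises robot.Unreachable and nothing moves.
- ticket.job_done(): hands the job in, once; it reports no verdict.
Trained networks look in the newest picture that a camera, given by its name, has taken for a name from the list of things; names that differ only in an ending like _2 or _b are one class to them, and where a whole thing is asked for, a point or a joint stands for the part that bears it (a point fixed in the world has none). Each returns a list of dicts, best first, with "confidence" (0 to 1); they miss things now and then, are a little off and sometimes report something else, mostly with a low value. They report only what shows in the picture. A call takes as long as a camera call. They do not tell look-alikes from the thing itself.
- eyes.spot_in(thing, camera): "location" ([x, y, z] in m, in the coordinates of the camera as it stood for that picture, good to about 4 mm: the middle of the surface that is visible of it).
- eyes.landmark_of(thing, camera): "location" ([x, y, z] in m, in the coordinates of the camera as it stood for that picture, good to about 4 mm: a listed point, or the origin of a listed thing).
The state is a dict: "clock": time; "qpos": joint angles; "joint_velocities": joint speeds; "tau": joint torques, N m; "eef_pos": TCP position; "eef_rot": TCP orientation; "ft_force": force on the tool from outside, world axes, zero at the start; "ft_torque": the same for the moment, N m; "opening": finger opening in m.
Only numpy, scipy, OpenCV 4.12 (cv2) and the standard library are available. Lean on these libraries where they do the work, as an engineer would, in place of code of your own. Each camera call takes 0.05 s, during which the arm holds its last target. There are 200 camera calls.

## Task

After the lesson two of the four dropper bottles were left with the dropper standing up out of the neck. With the fingertips, gently press first one and then the other of these down by the top of the bulb until it is fully home, and draw the hand away. Do not lift anything or shift the bottles from their places, and do not touch the two closed bottles, the eyepiece, the pot or the onion.

Things in the scene. Friction and masses are not known exactly. Their poses are not given: they have to be found in the camera images.
- bottle_a: an amber glass dropper bottle, 33 mm across, shoulder at 60 mm, with a dropper: black screw collar (23 mm across) and above it a black rubber bulb (15 mm across, 27 mm tall, takes a push without bending); 100 mm tall with the dropper home; 60 to 105 g; the four bottles are alike, and in this one the dropper stands up out of the neck. Loose on the worktop. Origin: centre of the underside, z up.
- bottle_a_cap (a joint): height in m by which the dropper of bottle_a stands above its home position; 0 = fully home. Starts at 0.016 to 0.026. The dropper slides straight up and down on the bottle's axis; friction (about 1.5 N) keeps it where it is left, so a push of a few newtons on top of the bulb moves it; once home it stops firmly.
- bottle_a_top (a point): top of the bulb of bottle_a, on the axis; 100 mm above the worktop when the dropper is home, higher by the dropper's value when it is not
- bottle_b: an amber glass dropper bottle, 33 mm across, shoulder at 60 mm, with a dropper: black screw collar (23 mm across) and above it a black rubber bulb (15 mm across, 27 mm tall, takes a push without bending); 100 mm tall with the dropper home; 60 to 105 g; the four bottles are alike, and in this one the dropper stands up out of the neck. Loose on the worktop. Origin: centre of the underside, z up.
- bottle_b_cap (a joint): height in m by which the dropper of bottle_b stands above its home position; 0 = fully home. Starts at 0.016 to 0.026. The dropper slides straight up and down on the bottle's axis; friction (about 1.5 N) keeps it where it is left, so a push of a few newtons on top of the bulb moves it; once home it stops firmly.
- bottle_b_top (a point): top of the bulb of bottle_b, on the axis; 100 mm above the worktop when the dropper is home, higher by the dropper's value when it is not
- bottle_c: an amber glass dropper bottle, 33 mm across, shoulder at 60 mm, with a dropper: black screw collar (23 mm across) and above it a black rubber bulb (15 mm across, 27 mm tall, takes a push without bending); 100 mm tall with the dropper home; 60 to 105 g; the four bottles are alike, and in this one the dropper is properly home. Loose on the worktop. Origin: centre of the underside, z up.
- bottle_c_cap (a joint): height in m by which the dropper of bottle_c stands above its home position; 0 = fully home. Starts at 0. The dropper slides straight up and down on the bottle's axis; friction (about 1.5 N) keeps it where it is left, so a push of a few newtons on top of the bulb moves it; once home it stops firmly.
- bottle_c_top (a point): top of the bulb of bottle_c, on the axis; 100 mm above the worktop when the dropper is home, higher by the dropper's value when it is not
- bottle_d: an amber glass dropper bottle, 33 mm across, shoulder at 60 mm, with a dropper: black screw collar (23 mm across) and above it a black rubber bulb (15 mm across, 27 mm tall, takes a push without bending); 100 mm tall with the dropper home; 60 to 105 g; the four bottles are alike, and in this one the dropper is properly home. Loose on the worktop. Origin: centre of the underside, z up.
- bottle_d_cap (a joint): height in m by which the dropper of bottle_d stands above its home position; 0 = fully home. Starts at 0. The dropper slides straight up and down on the bottle's axis; friction (about 1.5 N) keeps it where it is left, so a push of a few newtons on top of the bulb moves it; once home it stops firmly.
- bottle_d_top (a point): top of the bulb of bottle_d, on the axis; 100 mm above the worktop when the dropper is home, higher by the dropper's value when it is not
- eyepiece: a black microscope eyepiece standing among the bottles, 30 mm across, 42 mm tall, loose. Origin: centre of the underside. Bystander.
- pot: a white screw pot with a black lid standing among the bottles, 33 mm across, 49 mm tall, loose. Origin: centre of the underside. Bystander.
- onion: a brown onion near the bottles, 60 mm across, 71 mm tall, loose. Origin: centre of the underside. Bystander.
Things that resemble listed ones, but are neither listed nor needed, are in the scene too. Leave any green look-alike of the bottle_b alone. What is shaped like the bottle_a but red is not meant.

How it is judged:
By the outcome, as a careful person would: the job done as asked, in the order asked, and still so for the second after the job is handed in, with the robot touching nothing.
It also fails if it takes over 40 s, if anything falls off the work surface, if the arm or the gripper's body presses on something with over 40 N, if the wrist force passes 120 N, or if a joint passes its speed limit or range.

## Working session

There is one attempt and no reset: what is moved stays moved. The work goes in short steps, each a Python script; the robot and the scene stay as the last script left them, time stands still between calls to the robot, and variables do not carry over. Pictures are saved under pics/ and viewed, about 8 in all and at most 12, crops included, and the job is handed in when it is done.

```bash
mkdir -p pics; ls
cat > h.py <<'E'
import numpy as np, cv2
from rig import robot, kin, monitor, eyes, ticket
def shot(cam, fn=None):
    r=eyes.read_camera(cam)
    if fn: cv2.imwrite('pics/'+fn, r['color'][:,:,::-1])
    return r
def cloud(r):
    h,w=r['range_z'].shape; f=h/2/np.tan(np.radians(r['fovy'])/2)
    K=np.array([[f,0,r['cx']],[0,f,r['cy']],[0,0,1]])
    u,v=np.meshgrid(np.arange(w),np.arange(h))
    n=cv2.undistortPoints(np.stack([u,v],-1).reshape(-1,1,2).astype(np.float64),K,np.array(r['D'],float)).reshape(h,w,2)
    z=r['range_z'].astype(float)
    P=np.stack([n[...,0]*z,-n[...,1]*z,-z],-1)
    W=P@np.array(r['rotation']).T+np.array(r['eye']); W[z==0]=np.nan
    return W
def toworld(r,p): return np.array(r['rotation'])@np.array(p)+np.array(r['eye'])
E
python3 - <<'E'
from h import *
print(monitor.state())
for c in ['scene','side']:
    r=shot(c,c+'1.png'); print(c,r['eye'],r['fovy'],r['D'])
    for t in ['bottle_a_top','bottle_a','eyepiece','pot','onion']:
        for d in eyes.landmark_of(t,c): print(t,d['confidence'],toworld(r,d['location']).round(3))
E
```

```text
pics
{'clock': 0.0, 'qpos': array([ 9.63722054e-01,  1.81568504e-01,  1.60801177e+00,  3.91345902e-05,
        1.35374845e+00, -2.06307274e-01]), 'joint_velocities': array([ 0.00117862, -0.00022073,  0.00030536, -0.00172863, -0.00123991,
       -0.00037258]), 'tau': array([ 5.08635057e-04, -4.44868362e+01, -3.51347888e+01, -2.44517905e-04,
        8.92830634e-03,  3.23664347e-05]), 'eef_pos': array([0.22398432, 0.52899667, 0.23036687]), 'eef_rot': array([-0.58930479,  0.58973355,  0.38989463, -0.39104523]), 'ft_force': array([-0.37287756,  0.18879535,  0.45429616]), 'ft_torque': array([ 0.01049408, -0.01513814,  0.03646833]), 'opening': 0.08524665501232519}
scene [-0.17392597 -0.38917444  0.92333537] 50.37265507086256 [-0.11785787  0.          0.          0.          0.        ]Traceback (most recent call last):
  File "<stdin>", line 6, in <module>
  File "h.py", line 16, in toworld
    def toworld(r,p): return np.array(r['rotation'])@np.array(p)+np.array(r['eye'])
                             ~~~~~~~~~~~~~~~~~~~~~~~^~~~~~~~~~~~
ValueError: matmul: Input operand 1 has a mismatch in its core dimension 0, with gufunc signature (n?,k),(k,m?)->(n?,m?) (size 3 is different from 4)
```

```bash
sed -i "s/np.array(r\['rotation'\])/Rm(r['rotation'])/" h.py
cat >> h.py <<'E'
from scipy.spatial.transform import Rotation as R
def Rm(q):
    q=np.array(q); return q if q.shape==(3,3) else R.from_quat(q,scalar_first=True).as_matrix()
E
python3 - <<'E'
from h import *
print(Rm(monitor.state()['eef_rot']).round(2))
for c in ['scene','side']:
    r=shot(c,c+'1.png'); print(c,r['eye'],r['fovy'],r['D'],Rm(r['rotation']).round(2))
    for t in ['bottle_a_top','bottle_a','eyepiece','pot','onion']:
        for d in eyes.landmark_of(t,c): print(t,round(d['confidence'],2),toworld(r,d['location']).round(3))
E
```

```text
[[ 0.39 -0.   -0.92]
 [ 0.92 -0.    0.39]
 [-0.   -1.    0.  ]]
scene [-0.17392597 -0.38917444  0.92333537] 50.37265507086256 [-0.11785787  0.          0.          0.          0.        ] [[ 0.48  0.64 -0.6 ]
 [-0.88  0.36 -0.32]
 [ 0.01  0.67  0.74]]
bottle_a_top 0.74 [ 0.43  -0.318  0.124]
bottle_a_top 0.5 [ 0.501 -0.323  0.098]
bottle_a 0.84 [ 0.446 -0.194 -0.002]
bottle_a 0.77 [ 0.5   -0.324  0.001]
bottle_a 0.73 [ 0.378 -0.218  0.   ]
bottle_a 0.72 [ 0.413  0.135 -0.005]
bottle_a 0.71 [ 0.432 -0.322 -0.001]
bottle_a 0.61 [0.412 0.296 0.005]
eyepiece 0.69 [ 0.539 -0.178 -0.   ]
pot 0.56 [ 0.571 -0.317 -0.003]
onion 0.78 [ 0.581  0.147 -0.003]
side [ 0.16359651 -0.98770514  1.01263294] 45.790948572980575 [-0.04604044  0.          0.          0.          0.        ] [[ 0.95  0.23 -0.23]
 [-0.32  0.64 -0.7 ]
 [-0.02  0.73  0.68]]
bottle_a_top 0.6 [ 0.499 -0.325  0.101]
bottle_a_top 0.53 [ 0.43  -0.327  0.122]
bottle_a 0.85 [ 0.428 -0.324  0.002]
bottle_a 0.67 [ 0.372 -0.219  0.   ]
bottle_a 0.64 [ 0.448 -0.187  0.002]
bottle_a 0.64 [ 0.412  0.293 -0.002]
bottle_a 0.57 [ 0.42   0.131 -0.005]
bottle_a 0.57 [ 0.499 -0.329  0.002]
bottle_a 0.47 [ 0.445 -0.198  0.119]
eyepiece 0.78 [ 0.544 -0.182 -0.002]
pot 0.67 [ 0.57  -0.319 -0.001]
onion 0.87 [ 0.577  0.149 -0.002]
```

View pics/scene1.png

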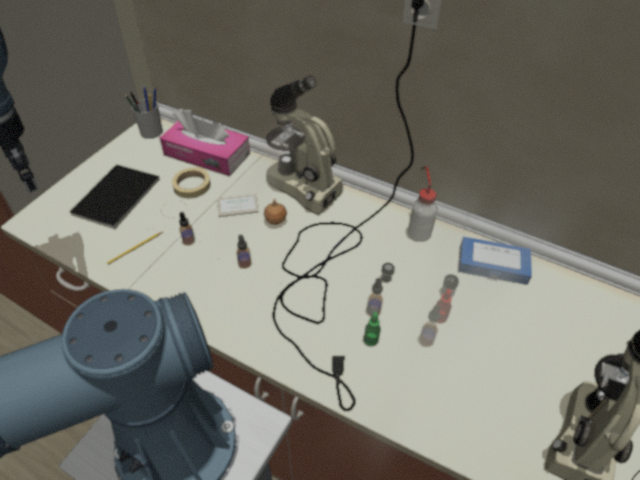

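View pics/side1.png

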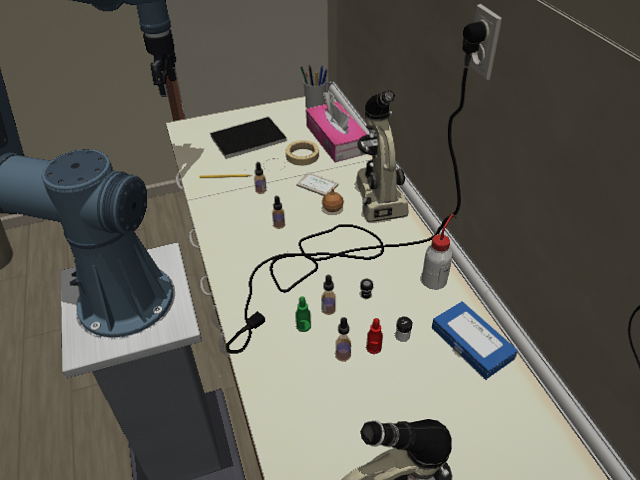

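The scene image shows the amber bottles at pixels (243,252), (186,230), (376,298) and (430,325), with the green look-alike at (372,330) and the red one at (445,303). The two right-hand amber bottles appear taller, so next I'll check the heights and centres in the depth data.

Run:
```python
from h import *
B={'p':(.43,-.323),'q':(.447,-.190),'r':(.416,.133),'s':(.412,.295),'red':(.5,-.325),'green':(.375,-.218)}
for c in ['scene','side']:
    W=cloud(shot(c))
    for k,(x,y) in B.items():
        m=(np.hypot(W[...,0]-x,W[...,1]-y)<.03)&(W[...,2]>.01)&(W[...,2]<.2)
        P=W[m]; zt=np.percentile(P[:,2],99); T=P[P[:,2]>zt-.018]
        print(c,k,len(P),'ztop',zt.round(4),'max',P[:,2].max().round(4),'bulb med',np.median(T,0).round(4),'mid-bbox',((T.min(0)+T.max(0))/2).round(4))
    print('table',np.nanmedian(W[...,2][(abs(W[...,0]-.45)<.1)&(abs(W[...,1]+.05)<.05)]))
s=monitor.state()
from itertools import product
q=s['eef_rot']
for x,y in list(B.values())[:2]:
    for z in (.2,.1): print(kin.inverse_kinematics([x,y,z],q))
```

```text
scene p 480 ztop 0.1252 max 0.1284 bulb med [ 0.4258 -0.3208  0.1202] mid-bbox [ 0.4281 -0.3202  0.1179]
scene q 430 ztop 0.1173 max 0.1194 bulb med [ 0.4383 -0.1915  0.111 ] mid-bbox [ 0.439  -0.1905  0.1096]
scene r 372 ztop 0.0994 max 0.1019 bulb med [0.4149 0.128  0.0937] mid-bbox [0.4174 0.1286 0.0919]
scene s 367 ztop 0.1005 max 0.1044 bulb med [0.4082 0.2913 0.0926] mid-bbox [0.4106 0.293  0.0935]
scene red 299 ztop 0.0986 max 0.1008 bulb med [ 0.4952 -0.3258  0.0929] mid-bbox [ 0.4958 -0.3257  0.0908]
scene green 408 ztop 0.0998 max 0.1035 bulb med [ 0.3695 -0.218   0.0941] mid-bbox [ 0.3722 -0.2173  0.0927]
table 0.0005270427088293062
side p 488 ztop 0.1257 max 0.1277 bulb med [ 0.4277 -0.3255  0.1193] mid-bbox [ 0.4296 -0.3245  0.1179]
side q 426 ztop 0.1156 max 0.1165 bulb med [ 0.4415 -0.1966  0.1096] mid-bbox [ 0.4425 -0.1964  0.1073]
side r 291 ztop 0.0986 max 0.0998 bulb med [0.4166 0.1253 0.0919] mid-bbox [0.4173 0.1266 0.0902]
side s 263 ztop 0.0979 max 0.1003 bulb med [0.4093 0.2878 0.0935] mid-bbox [0.41   0.2886 0.0904]
side red 409 ztop 0.0995 max 0.1029 bulb med [ 0.4973 -0.3304  0.0934] mid-bbox [ 0.4989 -0.3282  0.0924]
side green 384 ztop 0.0993 max 0.1011 bulb med [ 0.3728 -0.2225  0.0924] mid-bbox [ 0.3742 -0.221   0.0912]
table 0.0002934602272501863
[-8.65114752e-01  1.28563509e-01  1.73229963e+00  6.68278170e-05
  1.28072392e+00 -2.03517595e+00]
[-8.65114752e-01  2.57378416e-01  1.80508552e+00  7.26406737e-05
  1.07912313e+00 -2.03519113e+00]
[-6.46936732e-01  1.00731779e-02  1.85847532e+00  6.41290075e-05
  1.27302483e+00 -1.81699763e+00]
[-6.46936732e-01  1.50045402e-01  1.93564568e+00  7.04405307e-05
  1.05588225e+00 -1.81701350e+00]
```

```bash
cat >> h.py <<'E'
Q0=R.from_matrix([[0.39,0,-.92],[.92,0,.39],[0,-1,0]])  # start attitude at base angle .964
def att(a): return (R.from_euler('z',a-.964)*Q0).as_quat(scalar_first=True)
E
python3 - <<'E'
from h import *
robot.gripper_to(0.0)
s=monitor.state()
a=np.arctan2(.529,.224)
robot.line_to([.44*np.cos(.964+.2),.44*np.sin(.964+.2),.3],rate=.25) if False else robot.line_to([.18,.42,.28],rate=.2)
t=np.arctan2(-.2,.44)-.2
q=np.array(monitor.state()['qpos']); 
robot.move_ptp([.40,-.2,.26],att(-.65))
s=monitor.state(); print(s['clock'],s['eef_pos'],s['qpos'],s['opening'],Rm(s['eef_rot']).round(3))
r=shot('wrist','w1.png'); W=cloud(r); print(r['eye'],Rm(r['rotation']).round(2))
for t in ['bottle_a_top','bottle_a']:
    for d in eyes.landmark_of(t,'wrist'): print(t,round(d['confidence'],2),toworld(r,d['location']).round(4))
for k,(x,y) in {'p':(.43,-.323),'q':(.445,-.193)}.items():
    m=(np.hypot(W[...,0]-x,W[...,1]-y)<.025)&(W[...,2]>.107)&(W[...,2]<.15)
    P=W[m]
    if len(P): print(k,len(P),np.percentile(P[:,2],[50,90,99]),np.median(P,0),(P.min(0)+P.max(0))/2,np.ptp(P,0))
E
```

```text
4.7 [ 0.40029643 -0.19935039  0.25998573] [-7.28791925e-01 -1.42565565e-01  1.87719089e+00  2.34159210e-04
  1.40706498e+00 -2.86034862e-01] -0.000162396503046715 [[ 0.904  0.     0.428]
 [-0.428  0.     0.904]
 [-0.    -1.     0.   ]]
[ 0.43573646 -0.12387399  0.40293833] [[ 0.9   0.41  0.14]
 [-0.43  0.86  0.29]
 [-0.   -0.32  0.95]]
bottle_a_top 0.92 [ 0.5027 -0.3214  0.101 ]
bottle_a_top 0.65 [ 0.4336 -0.323   0.1274]
bottle_a 0.98 [ 4.281e-01 -3.251e-01  1.000e-04]
bottle_a 0.8 [ 0.4457 -0.1897 -0.0006]
bottle_a 0.65 [ 3.736e-01 -2.194e-01 -3.000e-04]
bottle_a 0.64 [ 4.985e-01 -3.259e-01  1.000e-04]
p 399 [0.12112442 0.12534996 0.12627086] [ 0.42953698 -0.31563449  0.12112442] [ 0.4295563  -0.31875853  0.11692415] [0.01402432 0.01387137 0.01969249]
q 311 [0.1138685  0.1164317  0.11743062] [ 0.4428832  -0.18998843  0.1138685 ] [ 0.44296921 -0.19106869  0.11235517] [0.01343294 0.01295786 0.01069479]
```

View pics/w1.png

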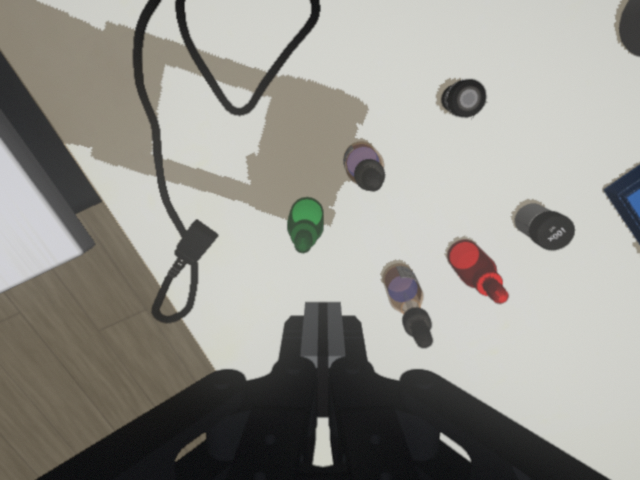

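The wrist view shows the raised bulbs at pixels (370,178) (bottle q) and (420,330) (bottle p), clear of the green, red and pot neighbours. I'll press q first.

```bash
cat >> h.py <<'E'
def press(x,y,top,yaw,hover=.17):
    robot.move_ptp([x,y,hover],att(yaw))
    robot.line_to([x,y,top+.012],rate=.08)
    robot.wait(.2); f0=monitor.state()['ft_force']
    hit=robot.line_to([x,y,.097],rate=.018,until_force=9)
    s=monitor.state(); print('hit',hit,'pos',s['eef_pos'].round(4),'dF',(s['ft_force']-f0).round(2),'t',s['clock'])
E
python3 - <<'E'
from h import *
press(.443,-.192,.117,-.65)
E
```

```text
hit True pos [ 0.4436 -0.1924  0.0994] dF [-0.48  0.66  5.75] t 7.7167
```

Run:
```python
from h import *
robot.line_to([.443,-.192,.2],rate=.1)
r=shot('side','side2.png'); cv2.imwrite('pics/side2c.png',cv2.resize(r['color'][240:400,260:460,::-1],None,fx=3.5,fy=3.5)); 
Ws={c:cloud(shot(c)) for c in ('scene','side')}
for c,W in Ws.items():
    for k,(x,y) in {'p':(.43,-.323),'q':(.445,-.193)}.items():
        m=(np.hypot(W[...,0]-x,W[...,1]-y)<.022)&(W[...,2]>.01)&(W[...,2]<.15)
        P=W[m]; T=P[P[:,2]>np.percentile(P[:,2],99)-.015]
        print(c,k,len(P),np.percentile(P[:,2],[90,99]),np.median(T,0).round(4))
robot.move_ptp([.40,-.29,.26],att(-.65))
r=shot('wrist'); W=cloud(r)
for k,(x,y) in {'p':(.43,-.323),'q':(.445,-.193)}.items():
    m=(np.hypot(W[...,0]-x,W[...,1]-y)<.022)&(W[...,2]>.085)&(W[...,2]<.15)
    P=W[m]
    if len(P)==0: continue
    zt=np.percentile(P[:,2],99); T=P[P[:,2]>zt-.003]; print('wrist',k,zt,len(T),((T.min(0)+T.max(0))/2).round(4))
```

```text
scene p 478 [0.11245728 0.12441788] [ 0.426  -0.3206  0.1203]
scene q 379 [0.08902797 0.09981608] [ 0.4392 -0.1917  0.0941]
side p 489 [0.11134711 0.12483323] [ 0.4274 -0.3251  0.1201]
side q 375 [0.08820257 0.09934627] [ 0.442  -0.1971  0.095 ]
wrist p 0.12644410893903746 134 [ 0.4296 -0.3198  0.1252]
wrist q 0.10083071348447555 160 [ 0.4433 -0.1918  0.0998]
```

View pics/side2c.png

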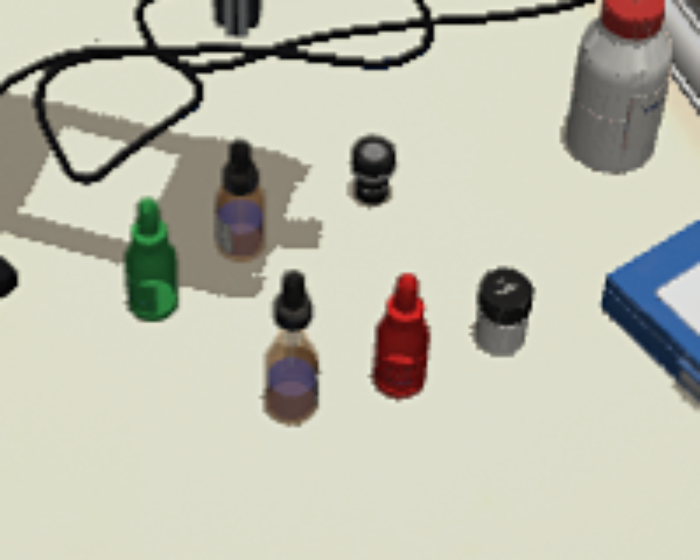

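The crop shows q (240,200) with its collar down on the shoulder. It is upright and in its original place. p (292,345) still stands up out of its neck, so I'll press that next.

Run:
```python
from h import *
press(.4295,-.3215,.1265,-.65,.2)
if monitor.state()['eef_pos'][2]<.103:
    robot.line_to([.4295,-.3215,.21],rate=.1)
    robot.line_to([.36,-.27,.28],rate=.15)
    r=shot('side'); cv2.imwrite('pics/side3c.png',cv2.resize(r['color'][240:400,260:460,::-1],None,fx=3.5,fy=3.5))
    for c in ('scene','side','wrist'):
        W=cloud(shot(c))
        for k,(x,y) in {'p':(.43,-.323),'q':(.445,-.193)}.items():
            P=W[(np.hypot(W[...,0]-x,W[...,1]-y)<.022)&(W[...,2]>.01)&(W[...,2]<.15)]
            if len(P)<30: continue
            zt=np.percentile(P[:,2],99); T=P[P[:,2]>zt-.015]
            print(c,k,len(P),zt.round(4),np.median(T,0).round(4))
    print(monitor.state()['clock'],monitor.state()['ft_force'])
```

```text
hit True pos [ 0.43   -0.3222  0.0995] dF [0.43 0.92 2.93] t 13.15
scene p 406 0.0998 [ 0.4266 -0.3211  0.0955]
scene q 378 0.1 [ 0.4391 -0.1921  0.0954]
side p 413 0.0994 [ 0.4283 -0.3249  0.0932]
side q 375 0.0994 [ 0.4409 -0.1969  0.0937]
wrist p 1498 0.1001 [ 0.4286 -0.3174  0.0965]
wrist q 1442 0.1003 [ 0.4414 -0.1914  0.0969]
15.5 [0.32612578 0.66959844 1.16078977]
```

View pics/side3c.png

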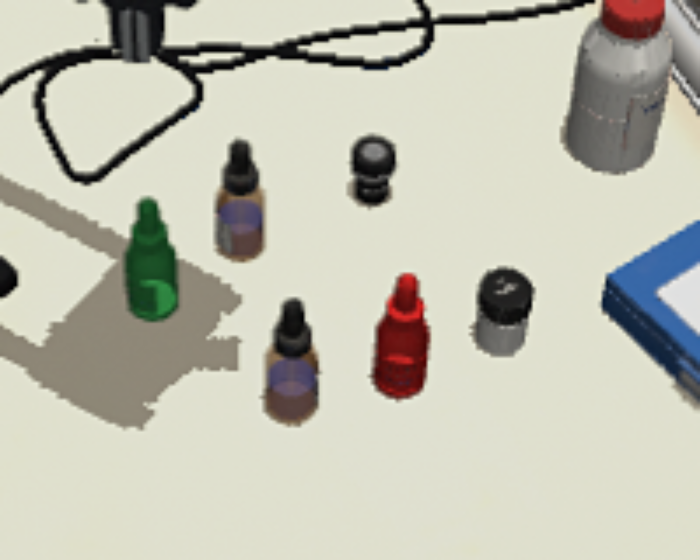

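Both bulbs, (240,200) and (292,360), now sit with their collars on the shoulder. The bottles haven't moved, and the hand is clear.

```bash
python3 -c "
from h import *
ticket.job_done()"
```

```text
the job is handed in; nothing more can be done
```

Both raised droppers are now fully home, and the job is handed in. I used the closed fingertips, pressing the bottle near (0.443, -0.192) first and then the one near (0.430, -0.322). After each press I drew the hand straight up and away.

- **Heights:** Each press came to a firm stop with the fingertips at z ≈ 0.0995 m. Depth readings from all three cameras then put both bulb tops at 0.099–0.100 m, against 0.117 and 0.126 m before.
- **Positions:** Within measurement error, about 1 mm or less in the fixed cameras' depth data, neither bottle moved. The last side picture shows both upright and the neighbouring eyepiece, pot and red and green look-alikes where they were. I did not re-measure the two closed bottles or the onion; the arm stayed well above them.
- **Time and force:** The robot clock read 15.5 s after the last check. The presses were set to stop at a 9 N change in force.

No check failed or disagreed.

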